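# Kit the brass parts for a pump rebuild

## Robot

A 7-joint arm with a two-finger parallel gripper is mounted at the origin on the work surface. World frame = base frame: x ahead of the robot, y to its left, z up, the work surface at z = 0. Lengths are in m, angles in rad, forces in N, time in s.
With the tool pointing down it reaches from about 0.425 to 0.925 m from the base axis. Payload 6.8 kg.
Tool frame: the origin (TCP) lies on the mounting face of the last link; the fingertips stand 173 mm ahead of it and the grasp point (between the pads) lies 155 mm ahead of it (grip_point_offset is the distance from the TCP to the grasp point, in m); x points along the fingers, z is the direction in which the jaws open and shut, and the axes are right-handed (so a half turn about x gives the same grasp; the last joint's range is limited). The gripper opens to 85 mm and grips with 20 to 120 N. Pads are 22 mm wide; open, the fingers measure 114 mm over their backs; the gripper's body (76 mm by 85 mm) begins 54 mm behind the grasp point. The pads swing forward as they close: fully open they stand 13 mm farther back than shut.
Start: joints at [-1.339, 0.477, 0.022, 1.555, -0.011, 1.109, -0.083], TCP at [0.225, 0.636, 0.405] pointing down, gripper open.
Joint ranges: [-2.96, 2.96], [-0.34, 2.1], [-1.41, 1.46], [0.24, 2.44], [-1.37, 4.51], [0.17, 1.92], [-2.96, 2.96]. Speed limits (rad/s): [2.39, 2.39, 3.14, 3.14, 3.14, 3.14, 3.14].

## Interface

Orientations are given as a rotation vector (axis times angle).
In Python, from bench import * gives the robot as it stands. The module is installed in compiled form; this text tells all that it offers.
- The arm moves only by the tool servo_tool, never from a script. Its argument "motion" is a list of rows, each a list of 5 numbers: the shift along the tool's x, y, z in m, then the turn about the tool's x in degrees, then the gripper command: -1 is fully open, 1 is shut, values between are in proportion. In form: [[dx, dy, dz, turn, fingers], ...]. A call has 1 to 8 rows; each row is the pose to reach, as a shift and turn from the pose measured when the call began, along the tool's axes at that moment; what a row does not reach only later rows make up. A row lasts 1/10 s, in which the tool goes at most 50 mm and 8.59 degrees, less where a joint would pass 70% of its speed; a pose out of reach is approached as far as the arm can. A call with a gripper value outside its range is refused whole. The fingers move at their own pace and stop on an object; "force" is the grip in N (left out, the last holds). Time passes only in rows, so rows that repeat a pose let the fingers close. It gives the time, the measured TCP pose, the force and the opening at its end, in the units of the state.
- get_obs(): the state, without advancing time (a new reading comes with each control period).
- grab_frame(name): name is "scene" or "top" or "wrist"; returns the picture (480x640x3 uint8, red, green, blue); there is no depth.
- camera_params(name): a dict with "mtx" (3x3 intrinsics, pixels), "world_to_cam" (4x4, takes a point from world to camera coordinates); the wrist camera has in their place "T_tool_cam" (4x4, takes a point from camera to tool coordinates, whose origin is the TCP and whose axes are the tool frame's). Camera axes: x right, y down, z forward; pixel columns grow to the right and rows downward; lengths in m; the calibration is good to about 2 mm. A picture is of the moment at which its call begins: read the wrist's pose just before it. camera_params takes no time and is no camera call.
- hand_in(): hands the job in, once; it reports no verdict.
The state is a dict: "clock": time; "joints": joint angles; "qvel": joint speeds; "tau": joint torques, N m; "tcp_pos": TCP position; "orientation": TCP orientation; "contact_force": force on the tool from outside, world axes, zero at the start; "moment": the same for the moment, N m; "grip_width": finger opening in m.
Only numpy, scipy, OpenCV 4.12 (cv2) and the standard library are available. Lean on these libraries where they do the work, as an engineer would, in place of code of your own. Each camera call takes 0.05 s, during which the arm holds its last target. There are 200 camera calls.

## Task

Kit the tray for a pump rebuild: put the four new brass parts into the blue tray, each upright and fully down in its own insert - the plain bush over the post, the flanged bush flange down in the round collar, the gland nut in the hexagonal collar and the slide block flat in the long collar. Their faces are finished, so set them down, do not drop or throw them. The grey steel bush and nut are the old worn ones: leave them where they stand on the bench.

Things in the scene. Friction and masses are not known exactly. Their poses are not given: they have to be found in the camera images.
- plain_bush: Yellow brass plain bush: a straight tube 50 mm outside, 32 mm bore, 45 mm high, about 0.4 kg. Stands upright, z up; origin at the centre of its underside. 
- flanged_bush: Yellow brass flanged bush: a sleeve 40 mm outside, 26 mm bore, with a flange 60 mm across and 8 mm thick at its foot; 50 mm high overall, about 0.4 kg. Stands upright, z up; origin at the centre of its underside. 
- gland_nut: Yellow brass hexagonal gland nut: hexagon 40 mm across flats (46 mm across corners), 38 mm high, with a 33 mm round collar to 44 mm and a 22 mm bore; about 0.3 kg. Stands upright, z up; origin at the centre of its underside. Flats face its +y and -y and every 60 degrees.
- slide_block: Yellow brass slide block, a plain bar 66 mm long (its x) by 30 mm wide (its y) by 36 mm high, two small dark holes in its top; about 0.6 kg. Origin at the centre of its underside, z up.
- steel_bush: Old bush in grey steel, same shape and size as the brass plain bush (50 mm outside, 45 mm high). Does not belong in the tray. Stands upright, z up; origin at the centre of its underside. 
- steel_nut: Old gland nut in grey steel, same shape and size as the brass gland nut (40 mm across flats, 44 mm high). Does not belong in the tray. Stands upright, z up; origin at the centre of its underside. (Unlisted: a dark bar end 98 mm high, a yellow bottle, a steel block and a spanner stand well outside parts and tray.)
- post_insert: Tray insert for the plain bush: a black upright post in its middle, 16 mm thick, its top 30 mm above the insert's underside. Origin at the centre of its underside, 4 mm above the bench; z up, x, y along its sides. The part seats on the 96 mm square, 6 mm thick grey base plate. The four inserts lie 2 by 2 (98 mm pitch), in any order, fixed in one blue tray with an 18 mm high rim.
- round_insert: Tray insert for the flanged bush: a black round collar, 76 mm inside, 84 mm outside, its top 14 mm above the insert's underside (8 mm above the seat). Origin at the centre of its underside, 4 mm above the bench; z up, x, y along its sides. The part seats on the 96 mm square, 6 mm thick grey base plate. 
- hex_insert: Tray insert for the gland nut: a black hexagonal collar, 56 mm across flats inside, 64 mm outside, its top 14 mm above the insert's underside (8 mm above the seat); the nut fits turned any way. Origin at the centre of its underside, 4 mm above the bench; z up, x, y along its sides. The part seats on the 96 mm square, 6 mm thick grey base plate. 
- long_insert: Tray insert for the slide block: a black rectangular collar, 82 mm (along its x) by 46 mm (its y) inside, walls 4 mm, its top 14 mm above the insert's underside (8 mm above the seat). Origin at the centre of its underside, 4 mm above the bench; z up, x, y along its sides. The part seats on the 96 mm square, 6 mm thick grey base plate. 
Not all that is in view belongs to the job. What is shaped like the slide_block but purple or turquoise is not meant.

How it is judged:
At the end, for the whole second after the job is handed in: Each brass part is within 15 mm of its insert's centre, underside 3 to 10 mm above the insert's underside, upright within 0.1 rad, released, at rest; block within 0.35 rad of its collar's length. Steel parts upright, within 15 mm of their starts (horizontal distance between plain_bush and post_insert below 0.015 m and z of plain_bush in the frame of post_insert between 0.003 and 0.01 m and angle between each of plain_bush, flanged_bush, gland_nut, slide_block's own z axis and vertical below 0.1 rad and linear speed of each of plain_bush, flanged_bush, gland_nut, slide_block below 0.02 m/s and angular speed of each of plain_bush, flanged_bush, gland_nut, slide_block below 0.2 rad/s and contact force between the fingers and plain_bush below 0.05 N and horizontal distance between flanged_bush and round_insert below 0.015 m and z of flanged_bush in the frame of round_insert between 0.003 and 0.01 m and contact force between the fingers and flanged_bush below 0.05 N and horizontal distance between gland_nut and hex_insert below 0.015 m and z of gland_nut in the frame of hex_insert between 0.003 and 0.01 m and contact force between the fingers and gland_nut below 0.05 N and horizontal distance between slide_block and long_insert below 0.015 m and z of slide_block in the frame of long_insert between 0.003 and 0.01 m and contact force between the fingers and slide_block below 0.05 N and angle between the x axis of slide_block and the x axis of long_insert, either way round below 0.35 rad and distance of each of steel_bush, steel_nut from where it was at the start of the episode below 0.015 m and angle between each of steel_bush, steel_nut's own z axis and vertical below 0.2 rad); the robot touches nothing.
It fails at once if an old steel part is shifted more than 15 mm or tipped (distance of any of steel_bush, steel_nut from where it was at the start of the episode above 0.015 m or angle between any of steel_bush, steel_nut's own z axis and vertical above 0.2 rad).
It fails at once if a brass part is dropped or thrown (free of the fingers and moving faster than 0.7 m/s, a fall of about 25 mm) ((linear speed of plain_bush above 0.7 m/s and contact force between the fingers and plain_bush below 0.01 N) or (linear speed of flanged_bush above 0.7 m/s and contact force between the fingers and flanged_bush below 0.01 N) or (linear speed of gland_nut above 0.7 m/s and contact force between the fingers and gland_nut below 0.01 N) or (linear speed of slide_block above 0.7 m/s and contact force between the fingers and slide_block below 0.01 N)).
It also fails if it takes over 112 s, if anything falls off the work surface, if the arm or the gripper's body presses on something with over 40 N, if the wrist force passes 120 N, or if a joint passes its speed limit or range.

## Working session

There is one attempt and no reset: what is moved stays moved. The work goes in short steps, Python scripts to look and compute and a tool call to move; the robot and the scene stay as the last step left them, time stands still between calls to the robot, and variables do not carry over. Pictures are saved under pics/ and viewed, about 12 in all and at most 16, crops included, and the job is handed in when it is done.

Besides the shell and the picture viewer there is one more tool, called after "Emit:" as name([rows], argument=value, ...), one row to a line, values as JSON. servo_tool: Moves the arm, as the interface text tells. Its arguments: {"type":"object","properties":{"motion":{"type":"array","items":{"type":"array","items":{"type":"number"}}},"force":{"type":"number"}},"required":["motion"]}

```bash
mkdir -p pics; python3 - <<'E'
from bench import *
import cv2,numpy as np
np.set_printoptions(precision=4,suppress=True)
for n in ["scene","top"]:
    cv2.imwrite(f"pics/{n}0.png",cv2.cvtColor(grab_frame(n),cv2.COLOR_RGB2BGR))
    p=camera_params(n);print(n,p["mtx"],p["world_to_cam"])
print(camera_params("wrist"));print(get_obs())
E
```

```text
scene [[511.6754   0.     322.9354]
 [  0.     511.6754 236.7791]
 [  0.       0.       1.    ]] [[ 0.3332  0.9428  0.0119 -0.1149]
 [ 0.6856 -0.2336 -0.6895 -0.2931]
 [-0.6472  0.2379 -0.7242  1.4096]
 [ 0.      0.      0.      1.    ]]
top [[541.5283   0.     326.8238]
 [  0.     541.5283 232.2651]
 [  0.       0.       1.    ]] [[ 0.0034 -1.     -0.0091 -0.0322]
 [-0.986  -0.0018 -0.1665  0.4726]
 [ 0.1665  0.0095 -0.986   0.9124]
 [ 0.      0.      0.      1.    ]]
{'mtx': array([[394.7794,   0.    , 310.9212],
       [  0.    , 394.7794, 244.0307],
       [  0.    ,   0.    ,   1.    ]]), 'T_tool_cam': array([[ 0.0002, -0.3018,  0.9534,  0.0309],
       [-0.0011, -0.9534, -0.3018,  0.077 ],
       [ 1.    , -0.001 , -0.0005, -0.0002],
       [ 0.    ,  0.    ,  0.    ,  1.    ]])}
{'clock': 0.1, 'joints': array([-1.3391,  0.4777,  0.0224,  1.5564, -0.0115,  1.1093, -0.0831]), 'qvel': array([-0.0002, -0.0013,  0.0013, -0.0008, -0.0002,  0.0004,  0.0014]), 'tau': array([  0.0039, -59.7755,   1.6135, -28.1952,   0.0129,   0.0051,
         0.    ]), 'tcp_pos': array([0.2249, 0.6362, 0.4038]), 'orientation': array([-0.9564,  1.3523,  0.9546]), 'contact_force': array([ 0.9432, -0.6455,  0.4921]), 'moment': array([ 0.0413, -0.0106,  0.0439]), 'grip_width': 0.08568412137209444}
```

View pics/top0.png

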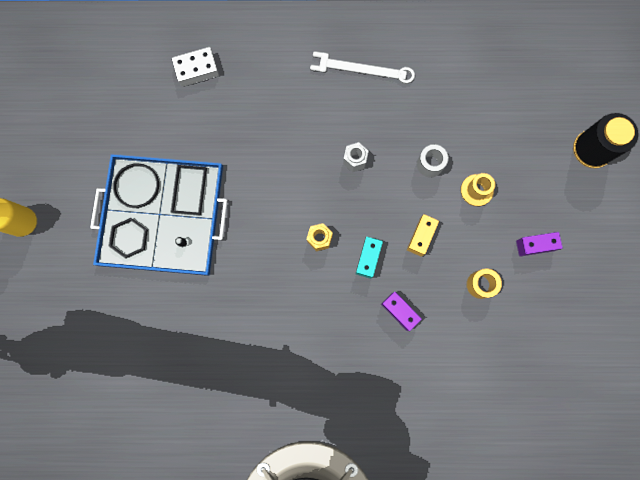

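View pics/scene0.png

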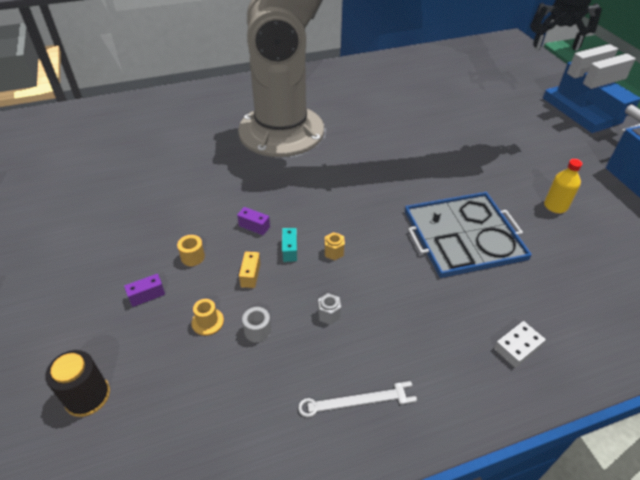

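Top view candidates: the brass parts are plain bush (486,283), flanged bush (480,188), nut (319,236) and block (424,235). The look-alikes are steel bush (434,158), steel nut (356,155), turquoise bar (370,257), purple bars (402,311) and (540,243), and the bar end with a yellow top (620,130). The inserts are round (137,185), long (189,190), hex (129,238) and post (182,241). The scene view agrees with this.

```bash
cat > h.py <<'E'
from bench import *
import cv2,numpy as np
from scipy.optimize import minimize
from scipy.spatial.transform import Rotation as R
np.set_printoptions(precision=4,suppress=True)
def circ(r,z,n=40,a0=0): 
    a=np.arange(n)*2*np.pi/n+a0; return np.c_[r*np.cos(a),r*np.sin(a),0*a+z]
def box(l,w,z0,z1): return np.array([[x,y,z] for x in(-l/2,l/2) for y in(-w/2,w/2) for z in(z0,z1)])
hx=.02/np.cos(np.pi/6)
S={"plain":[np.r_[circ(.025,0),circ(.025,.045)]],
 "flanged":[np.r_[circ(.03,0),circ(.03,.008)],np.r_[circ(.02,.008),circ(.02,.05)]],
 "nut":[np.r_[circ(hx,0,6),circ(hx,.038,6)],np.r_[circ(.0165,.038),circ(.0165,.044)]],
 "block":[box(.066,.03,0,.036)],
 # insert collars, z above bench
 "round":[circ(.042,.018)],"hex":[circ(.032/np.cos(np.pi/6),.018,6)],"long":[box(.09,.054,.018,.018)],"tray":[box(.2,.2,.018,.018)]}
def proj(K,W,P):
    c=P@W[:3,:3].T+W[:3,3]; p=c@K.T; return p[:,:2]/p[:,2:]
def wcam():
    o=get_obs(); T=np.eye(4);T[:3,:3]=R.from_rotvec(o["orientation"]).as_matrix();T[:3,3]=o["tcp_pos"]
    p=camera_params("wrist"); return p["mtx"],np.linalg.inv(T@p["T_tool_cam"])
def cam(n):
    if n=="wrist": return wcam()
    p=camera_params(n);return p["mtx"],p["world_to_cam"]
def ray(K,W,uv,z):
    d=W[:3,:3].T@np.linalg.inv(K)@[uv[0],uv[1],1]; c=-W[:3,:3].T@W[:3,3]; return c+d*(z-c[2])/d[2]
def place(P,x): c,s=np.cos(x[2]),np.sin(x[2]); return P@np.array([[c,s,0],[-s,c,0],[0,0,1]])+[x[0],x[1],0]
def sil(shape,x,K,W,sc=4):
    m=np.zeros((480*sc,640*sc),np.uint8)
    for P in S[shape]:
        q=proj(K,W,place(P,x)); cv2.fillConvexPoly(m,cv2.convexHull(np.round(q*sc).astype(np.int32)),255)
    return cv2.resize(m,(640,480),interpolation=cv2.INTER_AREA)/255.
def fit(shape,mask,x0,K,W):
    f=lambda x:np.abs(sil(shape,x,K,W)-mask).sum()
    best=None
    for a in ([0] if shape in("plain","flanged","round") else np.linspace(0,np.pi if shape in("block","long") else np.pi/3,6,endpoint=False)):
        r=minimize(f,[x0[0],x0[1],a],method="Nelder-Mead",options=dict(initial_simplex=np.array([[x0[0],x0[1],a],[x0[0]+.008,x0[1],a],[x0[0],x0[1]+.008,a],[x0[0],x0[1],a+.3]]),xatol=1e-4,fatol=.1))
        if best is None or r.fun<best.fun: best=r
    return best.x,best.fun/mask.sum()
def comp(mask,uv):
    n,l,st,c=cv2.connectedComponentsWithStats(mask.astype(np.uint8))
    i=1+np.argmin(np.hypot(*(c[1:]-uv).T)+1e3*(st[1:,4]<60)); m=(l==i).astype(np.uint8)
    cs,_=cv2.findContours(m,cv2.RETR_EXTERNAL,cv2.CHAIN_APPROX_NONE); o=np.zeros_like(m); cv2.drawContours(o,cs,-1,1,-1); return o,c[i]
def yellow(im):
    h=cv2.cvtColor(im,cv2.COLOR_RGB2HSV); return (h[...,0]>12)&(h[...,0]<32)&(h[...,1]>110)&(h[...,2]>40)
def black(im): return im.max(2)<80
def goto(x,y,z,jaw=None):
    """shift in tool axes so the grasp point comes to x,y,z; jaw = world angle of the jaw (tool z) line"""
    o=get_obs(); M=R.from_rotvec(o["orientation"]).as_matrix()
    g=np.array([x,y,z+.155]); d=M.T@(g-o["tcp_pos"]); d0=o["tcp_pos"]-[0,0,.155]
    cur=np.arctan2(M[1,2],M[0,2]); t=0
    if jaw is not None: t=-((jaw-cur+np.pi/2)%np.pi-np.pi/2)   # tool x down: + turn lowers world angle
    print("t",round(o["clock"],1),"grasp",d0,"jaw",round(cur,3),"tilt",M[:,0],"| shift",d,"turn",round(np.degrees(t),1),"w",o["grip_width"],"q7",o["joints"][6])
E
cat > m.py <<'E'
from h import *
px={"top":dict(plain=(486,283),flanged=(480,188),nut=(319,236),block=(424,235),round=(137,185),long=(189,190),hex=(129,238)),
"scene":dict(plain=(190,251),flanged=(206,317),nut=(335,246),block=(249,269),round=(496,242),long=(455,250),hex=(475,212))}
for n in px:
    im=grab_frame(n);K,W=cam(n)
    for k,uv in px[n].items():
        ins=k in("round","long","hex")
        m,c=comp(black(im) if ins else yellow(im),uv)
        x,e=fit(k,m.astype(float),ray(K,W,c,.018 if ins else .02),K,W); print(n,k,x,"resid",round(e,3),"area",m.sum())
    b=im.astype(int)
    p={"top":(182,241),"scene":(436,217)}[n]; m,c=comp(black(im),p); print(n,"post",c,ray(K,W,c,.034),m.sum())
    m=((b[...,2]>b[...,0]+60)&(b[...,2]>b[...,1]+40)); m,c=comp(m,{"top":(160,215),"scene":(466,233)}[n])
    x,e=fit("tray",m.astype(float),ray(K,W,c,.018),K,W);print(n,"tray",x,e)
goto(.55,-.1,.2)
E
python3 m.py
```

```text
top plain [ 0.3841 -0.3069  0.0759] resid 0.045 area 829
top flanged [ 0.558  -0.3075  0.0687] resid 0.052 area 893
top nut [ 0.4667 -0.0182  0.8306] resid 0.091 area 492
top block [ 0.4703 -0.2026 -0.4198] resid 0.047 area 731
top round [0.5627 0.3178 0.3155] resid 0.033 area 1586
top long [ 0.5546  0.2208 -0.0812] resid 0.029 area 1420
top hex [0.4656 0.3263 0.9638] resid 0.035 area 1079
top post [212.7953 256.2515] [0.4304 0.1695 0.034 ] 171
top tray [ 0.5096  0.2746 -0.0969] 0.06191134245397455
scene plain [ 0.3857 -0.3074  0.1731] resid 0.087 area 656
scene flanged [ 0.5602 -0.3083  0.2725] resid 0.064 area 894
scene nut [ 0.4691 -0.0185  0.6812] resid 0.07 area 443
scene block [ 0.4731 -0.204  -0.3912] resid 0.081 area 594
scene round [ 0.548   0.3389 -0.0675] resid 6.293 area 115
scene long [0.5609 0.2178 3.0388] resid 0.043 area 814
scene hex [0.4733 0.3231 0.9322] resid 0.065 area 486
scene post [453.9555 250.0931] [0.5729 0.2079 0.034 ] 814
scene tray [-0.7771  1.0804  7.2   ] 1.0
t 0.2 grasp [0.2249 0.6363 0.2491] jaw 1.231 tilt [-0.0003 -0.0011 -1.    ] | shift [ 0.0498 -0.5519 -0.5858] turn 0.0 w 0.08547379420271896 q7 -0.08308603237897595
```

Emit:
servo_tool([
  [0,-0.04,-0.03,0,-1],
  [0,-0.08,-0.06,0,-1],
  [0,-0.12,-0.1,0,-1],
  [0,-0.16,-0.13,0,-1],
  [0,-0.2,-0.17,0,-1],
  [0,-0.24,-0.2,0,-1],
  [0,-0.28,-0.24,0,-1],
  [0,-0.31,-0.27,0,-1],
], force=50)

```text
clock: 1.0
tcp_pos: [0.4226, 0.2872, 0.4045]
orientation: [-0.956, 1.352, 0.955]
contact_force: [1.0, -0.1, -0.1]
grip_width: 0.0856
```

```bash
python3 -c "
from h import *
goto(.468,-.018,.15,1.28)"
```

```text
t 1.0 grasp [0.4226 0.2872 0.2495] jaw 1.231 tilt [-0.     -0.0008 -1.    ] | shift [ 0.0998 -0.1445 -0.2725] turn -2.8 w 0.08561858914521647 q7 0.5507080229560875
```

Emit:
servo_tool([
  [0.02,-0.02,-0.04,-3,-1],
  [0.04,-0.05,-0.08,-3,-1],
  [0.06,-0.07,-0.13,-3,-1],
  [0.08,-0.1,-0.18,-3,-1],
  [0.1,-0.12,-0.23,-3,-1],
  [0.1,-0.145,-0.272,-3,-1],
  [0.1,-0.145,-0.272,-3,-1],
  [0.1,-0.145,-0.272,-3,-1],
])

```text
clock: 1.8
tcp_pos: [0.4685, -0.0221, 0.3044]
orientation: [-0.991, 1.337, 0.988]
contact_force: [-0.7, 0.3, -0.2]
grip_width: 0.0854
```

```bash
cat > w.py <<'E'
import sys
from h import *
# usage: w.py shape x y h out : fit shape in the wrist view near x,y
k,x,y,h,out=sys.argv[1],*map(float,sys.argv[2:5]),sys.argv[5]
K,W=cam("wrist"); im=grab_frame("wrist")
uv=proj(K,W,np.array([[x,y,h]]))[0]
m,c=comp(black(im) if k in("round","hex","long") else yellow(im),uv)
X,e=fit(k,m.astype(float),[x,y],K,W); print(k,"uv",uv,"c",c,"fit",X,"resid",e,"area",m.sum())
cv2.imwrite(f"pics/{out}.png",cv2.cvtColor(im,cv2.COLOR_RGB2BGR))
goto(X[0],X[1],.032)
E
python3 w.py nut .468 -.018 .02 nut1
```

```text
nut uv [318.2659 237.024 ] c [317.2581 240.4459] fit [ 0.4692 -0.0188 -0.2809] resid 0.025200217602119254 area 4145
t 1.9 grasp [ 0.4686 -0.0197  0.1496] jaw 1.279 tilt [-0.0005 -0.0014 -1.    ] | shift [ 0.1176 -0.0003  0.0012] turn 0.0 w 0.08535400704931807 q7 1.3142129343557531
```

View pics/nut1.png

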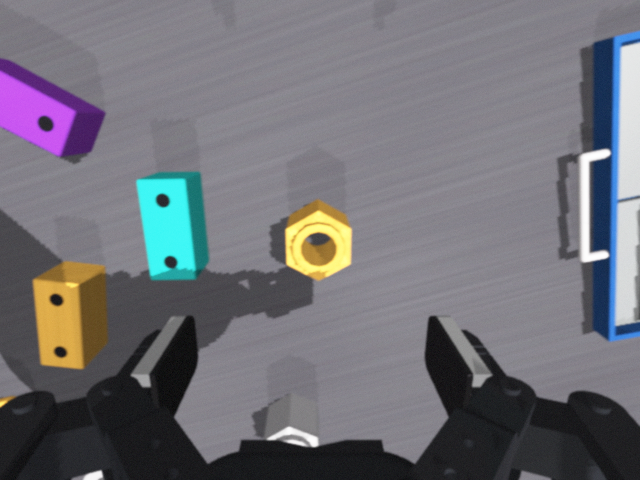

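The brass nut is at (318,240) in the wrist view and the steel nut at (292,430) is well clear. The pose agrees with the top view, so I descend and grip.

Emit:
servo_tool([
  [0.04,0,0.001,0,-1],
  [0.08,0,0.001,0,-1],
  [0.118,0,0.001,0,-1],
  [0.118,0,0.001,0,-1],
  [0.118,0,0.001,0,1],
  [0.118,0,0.001,0,1],
  [0.118,0,0.001,0,1],
  [0.118,0,0.001,0,1],
], force=50)

```text
clock: 2.65
tcp_pos: [0.4697, -0.0187, 0.1886]
orientation: [-0.993, 1.331, 0.989]
contact_force: [-1.6, 0.2, 9.9]
grip_width: 0.0394
```

Emit:
servo_tool([
  [0,0,0,0,1],
  [0,0,0,0,1],
  [0,0,0,0,1],
])

```text
clock: 2.95
tcp_pos: [0.4696, -0.0186, 0.1889]
orientation: [-0.993, 1.331, 0.989]
contact_force: [-0.3, -0.9, -4.1]
grip_width: 0.039
```

```bash
python3 -c "
from h import *
goto(.468,.326,.13);goto(.468,.326,.042)"
```

```text
t 3.0 grasp [ 0.4696 -0.0186  0.0339] jaw 1.279 tilt [ 0.0033 -0.0004 -1.    ] | shift [-0.0963  0.1004  0.3296] turn 0.0 w 0.03901714811781753 q7 1.4161404455992452
t 3.0 grasp [ 0.4696 -0.0186  0.0339] jaw 1.279 tilt [ 0.0033 -0.0004 -1.    ] | shift [-0.0083  0.1007  0.3296] turn 0.0 w 0.03901714811781753 q7 1.4161404455992452
```

Emit:
servo_tool([
  [-0.04,0,0,0,1],
  [-0.08,0,0,0,1],
  [-0.1,0.01,0.04,0,1],
  [-0.1,0.02,0.08,0,1],
  [-0.1,0.04,0.12,0,1],
  [-0.1,0.05,0.16,0,1],
  [-0.1,0.06,0.2,0,1],
  [-0.1,0.075,0.24,0,1],
])

```text
clock: 3.75
tcp_pos: [0.4664, 0.2342, 0.2887]
orientation: [-0.993, 1.331, 0.988]
contact_force: [0.9, 0.4, -4.2]
grip_width: 0.039
```

Emit:
servo_tool([
  [0,0.01,0.04,0,1],
  [0,0.02,0.07,0,1],
  [0,0.025,0.09,0,1],
  [0,0.025,0.09,0,1],
  [0,0.025,0.09,0,1],
  [0,0.025,0.09,0,1],
])

```text
clock: 4.35
tcp_pos: [0.4687, 0.3256, 0.2883]
orientation: [-0.992, 1.334, 0.986]
contact_force: [0.7, -0.1, -4.1]
grip_width: 0.0389
```

```bash
python3 -c "
from h import *
cv2.imwrite('pics/w2.png',cv2.cvtColor(grab_frame('wrist'),cv2.COLOR_RGB2BGR))
goto(.468,.326,.044)"
```

```text
t 4.4 grasp [0.4687 0.3257 0.1334] jaw 1.276 tilt [ 0.003  -0.0021 -1.    ] | shift [0.0894 0.0011 0.0002] turn 0.0 w 0.038971504594606465 q7 0.6850755629914049
```

View pics/w2.png

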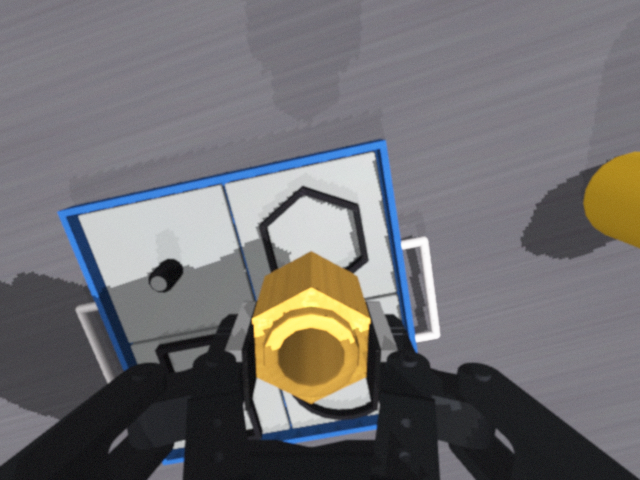

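```bash
python3 -c "
from h import *
K,W=cam('wrist')
print(proj(K,W,np.array([[.468,.326,.018],[.466,.3263,.018],[.46,.228,.034]])))
a,b=ray(K,W,(261,227),.018),ray(K,W,(367,256),.018);print(a,b,(a+b)/2)
print(ray(K,W,(158,283),.034))
print(proj(K,W,place(S['hex'][0],[.468,.326,.95])))"
```

```text
[[312.1305 243.2344]
 [311.6657 240.2298]
 [155.6701 283.5941]]
[0.4484 0.2984 0.018 ] [0.4865 0.3572 0.018 ] [0.4675 0.3278 0.018 ]
[0.4601 0.2295 0.034 ]
[[366.4044 260.6651]
 [357.0819 205.5164]
 [300.1736 186.4681]
 [256.2994 225.3035]
 [269.7834 278.7671]
 [323.0801 295.2183]]
```

The hex collar centre is at about (.4675,.327) and the post at (.460,.2295), so the pose agrees to within 2 mm. Lowering now.

Emit:
servo_tool([
  [0.03,0.001,0.001,0,1],
  [0.06,0.001,0.001,0,1],
  [0.075,0.001,0.001,0,1],
  [0.082,0.001,0.001,0,1],
  [0.086,0.001,0.001,0,1],
  [0.089,0.001,0.001,0,1],
  [0.09,0.001,0.001,0,1],
  [0.09,0.001,0.001,0,1],
])

```text
clock: 5.2
tcp_pos: [0.4686, 0.3269, 0.199]
orientation: [-0.992, 1.332, 0.986]
contact_force: [0.8, -0.3, -3.5]
grip_width: 0.0389
```

Emit:
servo_tool([
  [0.001,0,0,0,1],
  [0.001,0,0,0,-0.2],
  [0.001,0,0,0,-0.4],
  [0.001,0,0,0,-0.6],
  [-0.02,0,0,0,-0.8],
  [-0.06,0,0,0,-1],
  [-0.11,0,0,0,-1],
  [-0.15,0,0,0,-1],
])

```text
clock: 6.0
tcp_pos: [0.4682, 0.3271, 0.3517]
orientation: [-0.991, 1.33, 0.986]
contact_force: [1.5, 0.9, -0.2]
grip_width: 0.0853
```

```bash
python3 -c "
from h import *
K,W=cam('wrist');im=grab_frame('wrist');cv2.imwrite('pics/w3.png',cv2.cvtColor(im,cv2.COLOR_RGB2BGR))
S['nut2']=[p+[0,0,.01] for p in S['nut']]
m,c=comp(yellow(im),proj(K,W,np.array([[.468,.326,.03]]))[0]);print(c,m.sum(),fit('nut2',m.astype(float),[.468,.326],K,W))
goto(.472,-.203,.15,-.41+np.pi/2)"
```

```text
[310.3267 227.5211] 3229 (array([0.4704, 0.3262, 0.775 ]), np.float64(0.047344227254234))
t 6.0 grasp [0.4701 0.328  0.2031] jaw 1.275 tilt [ 0.0122  0.0065 -0.9999] | shift [ 0.0496 -0.1562 -0.5078] turn 6.5 w 0.08526856992098933 q7 0.6606027369819011
```

View pics/w3.png

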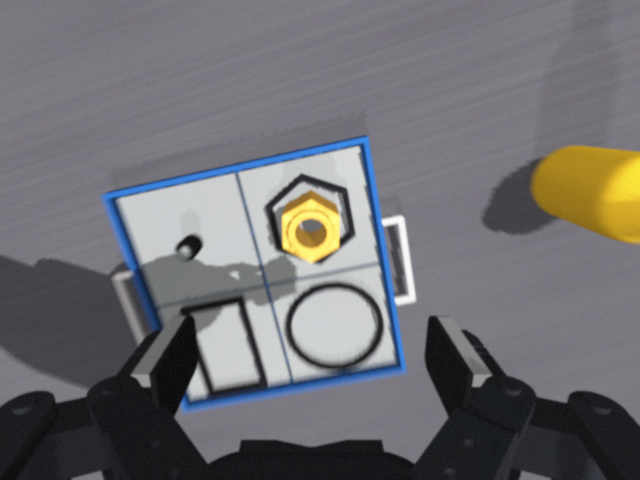

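The nut sits inside the hex collar, upright at (311,230). Next the block.

Emit:
servo_tool([
  [0,-0.013,-0.04,3,-1],
  [0,-0.026,-0.085,6.5,-1],
  [0,-0.04,-0.13,6.5,-1],
  [0,-0.054,-0.175,6.5,-1],
  [0,-0.068,-0.22,6.5,-1],
  [0,-0.082,-0.265,6.5,-1],
  [0,-0.095,-0.31,6.5,-1],
  [0,-0.108,-0.35,6.5,-1],
])

```text
clock: 6.85
tcp_pos: [0.4708, -0.0406, 0.3559]
orientation: [-0.901, 1.361, 0.899]
contact_force: [0.1, -0.1, -0.1]
grip_width: 0.0855
```

```bash
python3 -c "
from h import *
goto(.472,-.203,.15,-.41+np.pi/2)"
```

```text
t 6.8 grasp [ 0.4708 -0.0406  0.2009] jaw 1.161 tilt [ 0.013   0.0067 -0.9999] | shift [ 0.0498 -0.0654 -0.149 ] turn -0.0 w 0.08550408450681075 q7 1.2523897794590018
```

Emit:
servo_tool([
  [0.01,-0.02,-0.045,0,-1],
  [0.02,-0.04,-0.09,0,-1],
  [0.04,-0.055,-0.125,0,-1],
  [0.05,-0.065,-0.149,0,-1],
  [0.05,-0.065,-0.149,0,-1],
  [0.05,-0.065,-0.149,0,-1],
])

```text
clock: 7.45
tcp_pos: [0.4715, -0.2031, 0.3046]
orientation: [-0.9, 1.362, 0.898]
contact_force: [-0.1, -0.0, 0.0]
grip_width: 0.0854
```

```bash
python3 w.py block .472 -.203 .02 block1
```

```text
block uv [307.0581 236.4379] c [306.1269 237.7532] fit [ 0.4731 -0.2039 -0.4241] resid 0.02760845172210494 area 5155
t 7.5 grasp [ 0.4718 -0.2022  0.1499] jaw 1.161 tilt [ 0.0131  0.0072 -0.9999] | shift [ 0.1179 -0.0008 -0.0024] turn 0.0 w 0.08532882794288392 q7 1.7006909009728979
```

```bash
sed -i 's/g=np.array(\[x,y,z+.155\])/g=np.array([x,y,z])-.155*M[:,0]/; s/d0=o\["tcp_pos"\]-\[0,0,.155\]/d0=o["tcp_pos"]+.155*M[:,0]/' h.py; python3 -c "
from h import *
goto(.4731,-.2039,.029,-.424+np.pi/2)"
```

```text
t 7.5 grasp [ 0.4738 -0.201   0.1499] jaw 1.161 tilt [ 0.0131  0.0072 -0.9999] | shift [ 0.1208  0.0006 -0.0044] turn 0.8 w 0.08532882794288392 q7 1.7006909009728979
```

Emit:
servo_tool([
  [0.04,0,-0.003,1,-1],
  [0.08,0,-0.004,1,-1],
  [0.12,0.001,-0.004,1,-1],
  [0.121,0.001,-0.004,1,-1],
  [0.121,0.001,-0.004,1,1],
  [0.121,0.001,-0.004,1,1],
  [0.121,0.001,-0.004,1,1],
  [0.121,0.001,-0.004,1,1],
], force=50)

```text
clock: 8.3
tcp_pos: [0.4716, -0.2049, 0.1857]
orientation: [-0.89, 1.364, 0.884]
contact_force: [-6.9, 6.1, 26.5]
grip_width: 0.0287
```

Emit:
servo_tool([
  [0,0,0,0,1],
  [0,0,0,0,1],
  [0,0,0,0,1],
])

```text
clock: 8.6
tcp_pos: [0.4714, -0.2048, 0.1858]
orientation: [-0.889, 1.364, 0.885]
contact_force: [-1.4, 1.6, 0.4]
grip_width: 0.0293
```

```bash
python3 -c "
from h import *
goto(.557,.22,.13,-.09)"
```

```text
t 8.6 grasp [ 0.4739 -0.2037  0.0308] jaw 1.144 tilt [ 0.0159  0.0067 -0.9999] | shift [-0.095   0.0986  0.4213] turn 70.7 w 0.029263720147816932 q7 1.827957516597722
```

Emit:
servo_tool([
  [-0.04,0,0,0,1],
  [-0.08,0,0,0,1],
  [-0.1,0.01,0.04,-4,1],
  [-0.1,0.02,0.085,-8,1],
  [-0.1,0.03,0.13,-12,1],
  [-0.1,0.04,0.175,-16,1],
  [-0.1,0.05,0.22,-19.6,1],
  [-0.1,0.06,0.265,-19.6,1],
])

```text
clock: 9.4
tcp_pos: [0.5243, 0.0623, 0.2879]
orientation: [-1.149, 1.232, 1.141]
contact_force: [1.7, -1.6, -7.3]
grip_width: 0.0289
```

```bash
python3 -c "
from h import *
goto(.557,.22,.13,1.486)"
```

```text
t 9.4 grasp [0.5266 0.0633 0.1329] jaw 1.488 tilt [ 0.0143  0.0065 -0.9999] | shift [ 0.0044 -0.0173  0.1586] turn 0.1 w 0.028919507236131594 q7 1.457708390666669
```

Emit:
servo_tool([
  [0,-0.005,0.045,0,1],
  [0,-0.01,0.09,0,1],
  [0,-0.015,0.13,0,1],
  [0.004,-0.017,0.158,0,1],
  [0.004,-0.017,0.158,0,1],
  [0.004,-0.017,0.158,0,1],
])

```text
clock: 10.0
tcp_pos: [0.5536, 0.219, 0.2841]
orientation: [-1.151, 1.234, 1.143]
contact_force: [-0.6, -0.6, -7.1]
grip_width: 0.0289
```

```bash
python3 -c "
from h import *
K,W=cam('wrist');im=grab_frame('wrist')
for p in place(box(.09,.054,.018,.018),[.557,.22,-.085]): cv2.circle(im,tuple(np.round(proj(K,W,p[None])[0]).astype(int)),3,(255,0,0),1)
cv2.imwrite('pics/w4.png',cv2.cvtColor(im,cv2.COLOR_RGB2BGR))
goto(.557,.22,.041,1.486)"
```

```text
t 10.1 grasp [0.5558 0.2182 0.1293] jaw 1.487 tilt [ 0.0123  0.0045 -0.9999] | shift [ 0.0884 -0.      0.0014] turn 0.1 w 0.029306971681871942 q7 1.2109895219138211
```

View pics/w4.png

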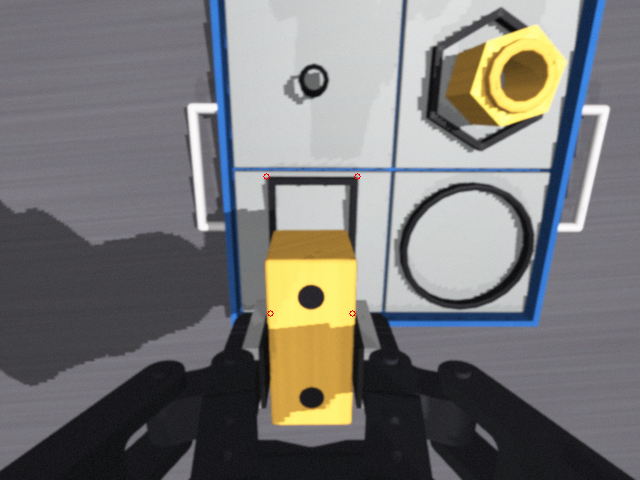

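The overlay matches the collar corners at (267,177) and (357,177). Lower and release.

Emit:
servo_tool([
  [0.03,0,0.001,0,1],
  [0.06,0,0.001,0,1],
  [0.075,0,0.001,0,1],
  [0.082,0,0.001,0,1],
  [0.086,0,0.001,0,1],
  [0.088,0,0.001,0,1],
  [0.089,0,0.001,0,1],
  [0.089,0,0.001,0,1],
])

```text
clock: 10.85
tcp_pos: [0.5553, 0.2191, 0.1961]
orientation: [-1.15, 1.234, 1.141]
contact_force: [-0.7, -0.1, -7.6]
grip_width: 0.029
```

```bash
python3 -c "
from h import *
goto(.557,.22,.041,1.486)"
```

```text
t 10.8 grasp [0.5574 0.2199 0.0411] jaw 1.487 tilt [ 0.0134  0.0051 -0.9999] | shift [0.0001 0.0004 0.0001] turn 0.1 w 0.02898520150659501 q7 1.2569217082060657
```

Emit:
servo_tool([
  [0.001,0,0,0,1],
  [0.001,0,0,0,0.1],
  [0.001,0,0,0,-0.2],
  [0.001,0,0,0,-0.5],
  [-0.02,0,0,0,-0.8],
  [-0.06,0,0,0,-1],
  [-0.1,0,0,0,-1],
  [-0.1,0,0,0,-1],
])

```text
clock: 11.65
tcp_pos: [0.5563, 0.219, 0.3019]
orientation: [-1.15, 1.223, 1.136]
contact_force: [1.0, 0.3, -0.2]
grip_width: 0.0856
```

```bash
python3 -c "
from h import *
K,W=cam('wrist');im=grab_frame('wrist')
S['b2']=[p+[0,0,.01] for p in S['block']]
m,c=comp(yellow(im),proj(K,W,np.array([[.557,.22,.03]]))[0]);print(c,m.sum(),fit('b2',m.astype(float),[.557,.22],K,W))
goto(.559,-.308,.17)"
```

```text
[307.2787 235.6248] 5597 (array([ 0.5565,  0.2197, -0.0786]), np.float64(0.04258653970789674))
t 11.7 grasp [0.5583 0.2202 0.1444] jaw 1.487 tilt [ 0.0194  0.0086 -0.9998] | shift [-0.0301 -0.0454 -0.526 ] turn 0.0 w 0.08534684243878271 q7 1.2056336898572129
```

Emit:
servo_tool([
  [-0.03,0,-0.035,8,-1],
  [-0.03,-0.005,-0.075,16,-1],
  [-0.03,-0.01,-0.12,24,-1],
  [-0.03,-0.015,-0.165,32,-1],
  [-0.03,-0.02,-0.21,40,-1],
  [-0.03,-0.025,-0.255,48,-1],
  [-0.03,-0.03,-0.3,56,-1],
  [-0.03,-0.035,-0.345,64,-1],
])

```text
clock: 12.5
tcp_pos: [0.5604, -0.1296, 0.3257]
orientation: [-0.281, 1.532, 0.289]
contact_force: [0.5, 0.6, 0.2]
grip_width: 0.0854
```

```bash
python3 -c "
from h import *
goto(.559,-.308,.17,-.08)"
```

```text
t 12.5 grasp [ 0.5632 -0.1283  0.1708] jaw 0.365 tilt [ 0.0185  0.0086 -0.9998] | shift [-0.0009 -0.1664 -0.0681] turn 25.5 w 0.08541156379127543 q7 0.8584947672290572
```

Emit:
servo_tool([
  [0,-0.045,-0.018,8,-1],
  [0,-0.09,-0.036,16,-1],
  [0,-0.13,-0.053,24,-1],
  [0,-0.166,-0.068,25.5,-1],
  [0,-0.166,-0.068,25.5,-1],
  [0,-0.166,-0.068,25.5,-1],
])

```text
clock: 13.1
tcp_pos: [0.5554, -0.3098, 0.3231]
orientation: [0.072, 1.553, -0.057]
contact_force: [0.3, 0.9, 0.5]
grip_width: 0.0856
```

```bash
python3 w.py flanged .559 -.308 .02 fl1; python3 -c "
from h import *
goto(.559,-.308,.035,-.08)"
```

```text
flanged uv [308.8703 233.0039] c [308.7295 229.5573] fit [ 0.5602 -0.3088  0.1609] resid 0.19722073710885374 area 4511
t 13.2 grasp [ 0.5587 -0.3068  0.1681] jaw -0.08 tilt [ 0.0171  0.0098 -0.9998] | shift [ 0.136  -0.0033 -0.0005] turn 0.0 w 0.08518611579338492 q7 0.7837729885530622
t 13.2 grasp [ 0.5587 -0.3068  0.1681] jaw -0.08 tilt [ 0.0171  0.0098 -0.9998] | shift [ 0.133  -0.0026 -0.0017] turn -0.0 w 0.08518611579338492 q7 0.7837729885530622
```

View pics/fl1.png

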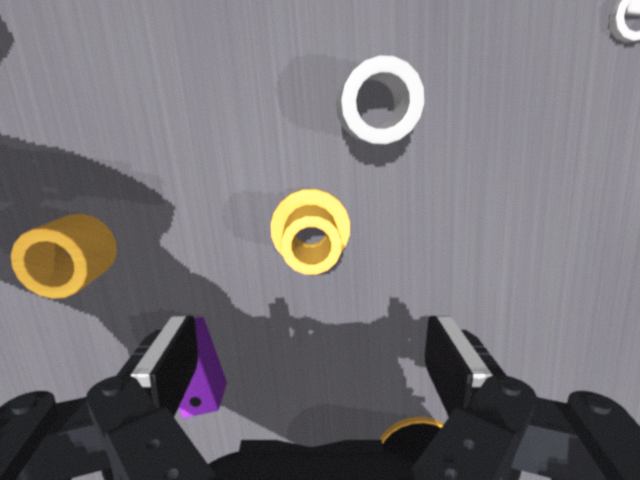

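```bash
python3 -c "
from h import *
K,W=cam('wrist')
print(ray(K,W,(311.5,245.5),.05))
for p in [.559,-.308],[.5602,-.3088]: 
  print(proj(K,W,np.array([[*p,.05],[*p,.008]]))); print(sil('flanged',[*p,0],K,W).sum())
im=grab_frame('wrist');m=yellow(im);ys,xs=np.nonzero(comp(m,(309,230))[0]);print(xs.min(),xs.max(),ys.min(),ys.max())
m=sil('flanged',[.559,-.308,0],K,W)>.5;ys,xs=np.nonzero(m);print(xs.min(),xs.max(),ys.min(),ys.max())"
```

```text
[ 0.561  -0.3064  0.05  ]
[[308.5435 248.0553]
 [307.9864 231.1098]]
5400.580392156863
[[310.4966 249.079 ]
 [309.6742 232.007 ]]
5399.560784313726
270 348 192 276
268 347 189 276
```

Flanged bush is at (311,232), steel bush at (382,100), plain bush at (65,255) and bar end at (412,440); all clear of the fingers. Gripping.

Emit:
servo_tool([
  [0.045,-0.001,0,0,-1],
  [0.09,-0.002,0,0,-1],
  [0.133,-0.0025,-0.0005,0,-1],
  [0.133,-0.0025,-0.0005,0,-1],
  [0.133,-0.0025,-0.0005,0,1],
  [0.133,-0.0025,-0.0005,0,1],
  [0.133,-0.0025,-0.0005,0,1],
  [0.133,-0.0025,-0.0005,0,1],
], force=50)

```text
clock: 14.0
tcp_pos: [0.5585, -0.3092, 0.1929]
orientation: [0.07, 1.55, -0.053]
contact_force: [-2.4, 2.0, 9.6]
grip_width: 0.0388
```

Emit:
servo_tool([
  [0,0,0,0,1],
  [0,0,0,0,1],
  [0,0,0,0,1],
])

```text
clock: 14.3
tcp_pos: [0.5585, -0.3089, 0.1931]
orientation: [0.069, 1.55, -0.053]
contact_force: [-0.2, 0.2, -0.8]
grip_width: 0.0388
```

```bash
python3 -c "
from h import *
goto(.565,.317,.14)"
```

```text
t 14.3 grasp [ 0.5617 -0.3074  0.0382] jaw -0.078 tilt [ 0.0205  0.0097 -0.9997] | shift [-0.0957  0.6239 -0.0435] turn 0.0 w 0.038831556975194054 q7 0.8925683064064815
```

Emit:
servo_tool([
  [-0.045,0,0,0,1],
  [-0.09,0,0,0,1],
  [-0.1,0.04,-0.003,0,1],
  [-0.1,0.085,-0.006,0,1],
  [-0.1,0.13,-0.009,0,1],
  [-0.1,0.175,-0.012,0,1],
  [-0.1,0.22,-0.015,0,1],
  [-0.1,0.265,-0.018,0,1],
])

```text
clock: 15.1
tcp_pos: [0.5587, -0.0424, 0.2956]
orientation: [0.07, 1.55, -0.053]
contact_force: [0.4, 0.7, -4.3]
grip_width: 0.0389
```

Emit:
servo_tool([
  [0,0.045,-0.003,0,1],
  [0,0.09,-0.006,0,1],
  [0,0.135,-0.01,0,1],
  [0,0.18,-0.013,0,1],
  [0,0.225,-0.016,0,1],
  [0,0.27,-0.02,0,1],
  [0,0.31,-0.022,0,1],
  [0,0.31,-0.022,0,1],
])

```text
clock: 15.9
tcp_pos: [0.5596, 0.2769, 0.2978]
orientation: [0.064, 1.552, -0.041]
contact_force: [-0.1, 0.4, -4.5]
grip_width: 0.0387
```

```bash
python3 -c "
from h import *
goto(.565,.317,.14)"
```

```text
t 15.9 grasp [0.5626 0.279  0.1428] jaw -0.067 tilt [ 0.0191  0.0137 -0.9997] | shift [ 0.0034  0.038  -0.0002] turn 0.0 w 0.03873109541058574 q7 -0.13039210275958488
```

Emit:
servo_tool([
  [0,0.02,0,0,1],
  [0,0.038,0,0,1],
  [0.002,0.038,0,0,1],
  [0.002,0.038,0,0,1],
])

```text
clock: 16.3
tcp_pos: [0.5619, 0.315, 0.2957]
orientation: [0.062, 1.552, -0.042]
contact_force: [-0.0, 0.1, -4.0]
grip_width: 0.0388
```

```bash
python3 -c "
from h import *
K,W=cam('wrist');im=grab_frame('wrist')
for p in circ(.042,.018,24)+[.565,.317,0]: cv2.circle(im,tuple(np.round(proj(K,W,p[None])[0]).astype(int)),2,(255,0,0),1)
cv2.imwrite('pics/w5.png',cv2.cvtColor(im,cv2.COLOR_RGB2BGR))
goto(.565,.317,.048)"
```

```text
t 16.4 grasp [0.565  0.3159 0.141 ] jaw -0.068 tilt [ 0.0185  0.0125 -0.9998] | shift [ 0.093  -0.0002 -0.0017] turn 0.0 w 0.038298289594666746 q7 -0.18160844521796735
```

View pics/w5.png

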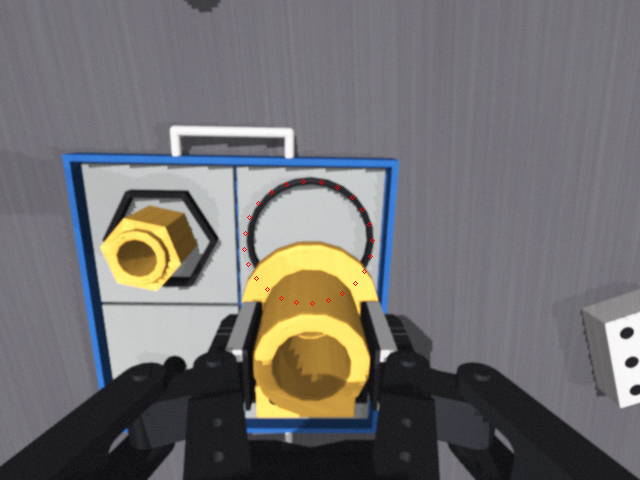

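Overlay on the collar is 1-3 px low, so the centre is about 1.5 mm further in +y. I correct for that and lower.

Emit:
servo_tool([
  [0.03,0.001,-0.001,0,1],
  [0.06,0.001,-0.001,0,1],
  [0.077,0.001,-0.001,0,1],
  [0.085,0.001,-0.001,0,1],
  [0.089,0.001,-0.001,0,1],
  [0.0915,0.001,-0.001,0,1],
  [0.093,0.001,-0.001,0,1],
  [0.093,0.001,-0.001,0,1],
])

```text
clock: 17.15
tcp_pos: [0.5632, 0.3164, 0.2037]
orientation: [0.064, 1.551, -0.042]
contact_force: [-0.1, -0.4, -4.8]
grip_width: 0.0389
```

```bash
python3 -c "
from h import *
goto(.565,.318,.048)"
```

```text
t 17.1 grasp [0.5662 0.3184 0.0487] jaw -0.068 tilt [ 0.0194  0.0132 -0.9997] | shift [ 0.0007 -0.0005 -0.0012] turn 0.0 w 0.038927071755861596 q7 -0.11073939207031118
```

Emit:
servo_tool([
  [0.0015,0,0,0,1],
  [0.0015,0,0,0,-0.2],
  [0.0015,0,0,0,-0.4],
  [0.0015,0,0,0,-0.7],
  [-0.02,0,0,0,-0.9],
  [-0.06,0,0,0,-1],
  [-0.1,0,0,0,-1],
  [-0.1,0,0,0,-1],
])

```text
clock: 17.95
tcp_pos: [0.5635, 0.315, 0.3095]
orientation: [0.069, 1.543, -0.039]
contact_force: [0.8, 0.3, -0.2]
grip_width: 0.0853
```

```bash
python3 -c "
from h import *
goto(.385,-.307,.16)
cv2.imwrite('pics/w6.png',cv2.cvtColor(grab_frame('wrist'),cv2.COLOR_RGB2BGR))"
```

```text
t 17.9 grasp [0.5678 0.3178 0.1546] jaw -0.069 tilt [ 0.0276  0.0182 -0.9995] | shift [-0.0218 -0.6356 -0.1391] turn 0.0 w 0.08528271024247719 q7 -0.18905424689971942
```

View pics/w6.png

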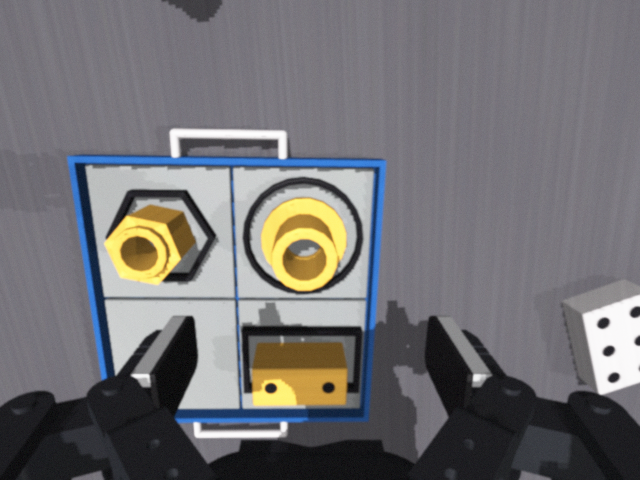

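The flanged bush is centred in its collar at (304,240); the nut and block are seated. Next the plain bush.

Emit:
servo_tool([
  [-0.02,-0.04,-0.008,0,-1],
  [-0.02,-0.085,-0.017,0,-1],
  [-0.02,-0.13,-0.027,0,-1],
  [-0.02,-0.175,-0.037,0,-1],
  [-0.02,-0.22,-0.047,0,-1],
  [-0.02,-0.265,-0.057,0,-1],
  [-0.02,-0.31,-0.067,0,-1],
  [-0.02,-0.35,-0.077,0,-1],
])

```text
clock: 18.8
tcp_pos: [0.4601, -0.031, 0.3181]
orientation: [0.067, 1.547, -0.04]
contact_force: [1.0, -0.1, 0.2]
grip_width: 0.0852
```

```bash
python3 -c "
from h import *
goto(.385,-.307,.16)"
```

```text
t 18.8 grasp [ 0.4637 -0.0284  0.1631] jaw -0.069 tilt [ 0.0235  0.0164 -0.9996] | shift [-0.0033 -0.2833 -0.0594] turn 0.0 w 0.08517227337069067 q7 0.3052532659287306
```

Emit:
servo_tool([
  [0,-0.045,-0.009,0,-1],
  [0,-0.09,-0.018,0,-1],
  [0,-0.135,-0.028,0,-1],
  [0,-0.18,-0.038,0,-1],
  [0,-0.225,-0.048,0,-1],
  [0,-0.265,-0.056,0,-1],
  [0,-0.283,-0.059,0,-1],
  [0,-0.283,-0.059,0,-1],
])

```text
clock: 19.6
tcp_pos: [0.3803, -0.3118, 0.3113]
orientation: [0.07, 1.548, -0.046]
contact_force: [0.3, 1.2, -0.3]
grip_width: 0.0854
```

```bash
python3 w.py plain .385 -.307 .02 pb1
```

```text
plain uv [308.0852 235.8695] c [307.4269 239.307 ] fit [ 0.3861 -0.3077  0.2648] resid 0.5664716439140122 area 3529
t 19.6 grasp [ 0.3845 -0.3075  0.1561] jaw -0.072 tilt [ 0.0223  0.0163 -0.9996] | shift [ 0.1241 -0.0023 -0.001 ] turn 0.0 w 0.08574913189310585 q7 0.9673542523445767
```

View pics/pb1.png

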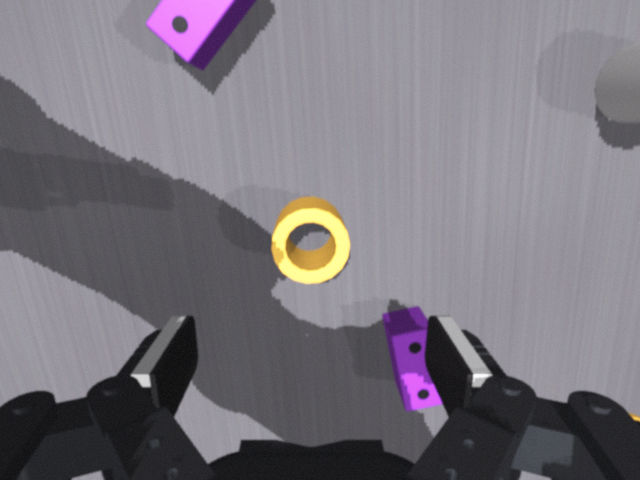

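```bash
python3 -c "
from h import *
K,W=cam('wrist');x=ray(K,W,(311,245),.045);print(x)
m=sil('plain',[x[0],x[1],0],K,W)>.5;ys,xs=np.nonzero(m);print(xs.min(),xs.max(),ys.min(),ys.max())
goto(x[0],x[1],.032)"
```

```text
[ 0.3872 -0.3039  0.045 ]
271 350 194 281
t 19.6 grasp [ 0.3845 -0.3075  0.1561] jaw -0.072 tilt [ 0.0223  0.0163 -0.9996] | shift [ 0.1242  0.0015 -0.0002] turn 0.0 w 0.08574913189310585 q7 0.9673542523445767
```

Emit:
servo_tool([
  [0.045,0,0,0,-1],
  [0.09,0,0,0,-1],
  [0.124,0,0,0,-1],
  [0.124,0,0,0,-1],
  [0.124,0,0,0,1],
  [0.124,0,0,0,1],
  [0.124,0,0,0,1],
  [0.124,0,0,0,1],
], force=50)

```text
clock: 20.45
tcp_pos: [0.3839, -0.3082, 0.1891]
orientation: [0.069, 1.546, -0.043]
contact_force: [-2.8, 1.8, 10.7]
grip_width: 0.0484
```

Emit:
servo_tool([
  [0,0,0,0,1],
  [0,0,0,0,1],
  [0,0,0,0,1],
])

```text
clock: 20.75
tcp_pos: [0.3842, -0.308, 0.1894]
orientation: [0.069, 1.545, -0.042]
contact_force: [0.1, 0.8, -5.6]
grip_width: 0.0482
```

```bash
python3 -c "
from h import *
goto(.46,.229,.15)"
```

```text
t 20.8 grasp [ 0.3881 -0.3055  0.0345] jaw -0.071 tilt [ 0.0251  0.016  -0.9996] | shift [-0.1051  0.5402  0.0365] turn 0.0 w 0.04816176327831519 q7 1.1760730998314308
```

Emit:
servo_tool([
  [-0.045,0,0,0,1],
  [-0.09,0,0,0,1],
  [-0.105,0.04,0.003,0,1],
  [-0.105,0.085,0.006,0,1],
  [-0.105,0.13,0.009,0,1],
  [-0.105,0.175,0.012,0,1],
  [-0.105,0.22,0.015,0,1],
  [-0.105,0.265,0.018,0,1],
])

```text
clock: 21.55
tcp_pos: [0.4178, -0.0448, 0.2996]
orientation: [0.069, 1.545, -0.042]
contact_force: [1.2, 0.6, -5.0]
grip_width: 0.0479
```

Emit:
servo_tool([
  [0,0.045,0.003,0,1],
  [0,0.09,0.006,0,1],
  [0,0.135,0.009,0,1],
  [0,0.18,0.012,0,1],
  [0,0.225,0.015,0,1],
  [0,0.26,0.018,0,1],
  [0,0.26,0.018,0,1],
  [0,0.26,0.018,0,1],
])

```text
clock: 22.35
tcp_pos: [0.4538, 0.2139, 0.3044]
orientation: [0.067, 1.546, -0.041]
contact_force: [0.2, -0.9, -5.0]
grip_width: 0.0478
```

```bash
python3 -c "
from h import *
goto(.46,.229,.15)"
```

```text
t 22.4 grasp [0.4576 0.2163 0.1495] jaw -0.069 tilt [ 0.0246  0.0157 -0.9996] | shift [-0.0002  0.0128  0.0015] turn 0.0 w 0.04781857152021313 q7 -0.12270685127621668
```

Emit:
servo_tool([
  [0,0.0128,0.0015,0,1],
  [0,0.0128,0.0015,0,1],
  [0,0.0128,0.0015,0,1],
])

```text
clock: 22.65
tcp_pos: [0.4562, 0.2261, 0.3047]
orientation: [0.067, 1.546, -0.042]
contact_force: [-0.3, -0.6, -5.7]
grip_width: 0.048
```

```bash
python3 -c "
from h import *
K,W=cam('wrist');im=grab_frame('wrist')
for P in [circ(.008,.034,12)+[.46,.229,0],circ(.042,.018,24)+[.5655,.3185,0],place(circ(.032/np.cos(np.pi/6),.018,6),[.4675,.327,.95])]:
  for p in P: cv2.circle(im,tuple(np.round(proj(K,W,p[None])[0]).astype(int)),2,(255,0,0),1)
cv2.imwrite('pics/w7.png',cv2.cvtColor(im,cv2.COLOR_RGB2BGR))
goto(.46,.229,.0445)"
```

```text
t 22.7 grasp [0.4599 0.2282 0.1497] jaw -0.07 tilt [ 0.0244  0.0154 -0.9996] | shift [ 0.1052 -0.001  -0.0024] turn 0.0 w 0.04800551123862119 q7 -0.13918547143448068
```

View pics/w7.png

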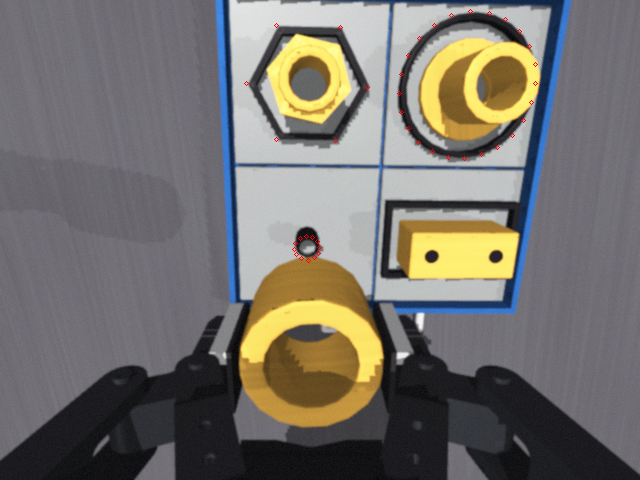

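The post sits right at the overlay (308,247), and the hex and round overlays match too. Lowering.

Emit:
servo_tool([
  [0.03,0,-0.001,0,1],
  [0.06,-0.001,-0.0015,0,1],
  [0.08,-0.001,-0.0024,0,1],
  [0.09,-0.001,-0.0024,0,1],
  [0.098,-0.001,-0.0024,0,1],
  [0.102,-0.001,-0.0024,0,1],
  [0.1045,-0.001,-0.0024,0,1],
  [0.105,-0.001,-0.0024,0,1],
])

```text
clock: 23.5
tcp_pos: [0.4565, 0.2267, 0.2]
orientation: [0.068, 1.546, -0.042]
contact_force: [0.3, -0.1, -4.5]
grip_width: 0.0478
```

```bash
python3 -c "
from h import *
goto(.46,.229,.0445)"
```

```text
t 23.5 grasp [0.4604 0.2292 0.0451] jaw -0.07 tilt [ 0.0251  0.016  -0.9996] | shift [ 0.0006 -0.0002 -0.0004] turn 0.0 w 0.04777703627336158 q7 0.023473485833704625
```

Emit:
servo_tool([
  [0.0015,0,0,0,1],
  [0.0015,0,0,0,-0.4],
  [0.0015,0,0,0,-0.6],
  [0.0015,0,0,0,-0.8],
  [-0.02,0,0,0,-1],
  [-0.06,0,0,0,-1],
  [-0.11,0,0,0,-1],
  [-0.16,0,0,0,-1],
])

```text
clock: 24.3
tcp_pos: [0.4523, 0.2238, 0.3615]
orientation: [0.068, 1.546, -0.043]
contact_force: [0.6, 1.5, 0.3]
grip_width: 0.0854
```

Emit:
servo_tool([
  [-0.05,-0.05,0,0,-1],
  [-0.1,-0.1,0,0,-1],
  [-0.1,-0.15,0,0,-1],
  [-0.1,-0.2,0,0,-1],
  [-0.1,-0.2,0,0,-1],
  [-0.1,-0.2,0,0,-1],
])

```text
clock: 24.9
tcp_pos: [0.4358, 0.0172, 0.4582]
orientation: [0.078, 1.547, -0.044]
contact_force: [-0.3, 0.7, -0.2]
grip_width: 0.0852
```

```bash
python3 - <<'E'
from h import *
im=grab_frame("top");sc=grab_frame("scene")
a=cv2.resize(im[130:300,70:260],None,fx=2.1,fy=2.1,interpolation=3);b=cv2.resize(sc[170:290,390:545],(a.shape[1],a.shape[0]*3//4),interpolation=3)
b=cv2.copyMakeBorder(b,0,a.shape[0]-b.shape[0],0,0,cv2.BORDER_CONSTANT)
cv2.imwrite("pics/end.png",cv2.cvtColor(np.hstack([a,b]),cv2.COLOR_RGB2BGR))
cv2.imwrite("pics/endtop.png",cv2.cvtColor(im,cv2.COLOR_RGB2BGR))
T=dict(plain=(.460,.229),flanged=(.5655,.3185),nut=(.4675,.327),block=(.557,.22))
for k in T:
    S[k+"2"]=[p+[0,0,.01] for p in S[k]]
    for n,i in (("top",im),("scene",sc)):
        K,W=cam(n);uv=proj(K,W,np.array([[*T[k],.03]]))[0];m,c=comp(yellow(i),uv)
        x,e=fit(k+"2",m.astype(float),T[k],K,W);print(k,n,x,"off mm",(x[:2]-T[k])*1e3,round(e,3))
print(get_obs()["contact_force"],get_obs()["clock"])
E
```

```text
plain top [0.458  0.2279 1.0638] off mm [-1.956 -1.148] 0.097
plain scene [0.4598 0.2287 1.0347] off mm [-0.1679 -0.2662] 0.142
flanged top [0.5648 0.3194 0.3312] off mm [-0.6655  0.8781] 0.064
flanged scene [0.5672 0.3176 0.5186] off mm [ 1.7281 -0.9202] 0.083
nut top [0.4662 0.3287 0.8031] off mm [-1.2652  1.698 ] 0.069
nut scene [0.4698 0.3265 0.526 ] off mm [ 2.3064 -0.457 ] 0.099
block top [0.5512 0.2357 0.5484] off mm [-5.8115 15.6971] 1.523
block scene [ 0.5561  0.2208 -0.1501] off mm [-0.9377  0.7852] 0.123
[-0.2803 -0.5397  0.3445] 25.0
```

View pics/end.png

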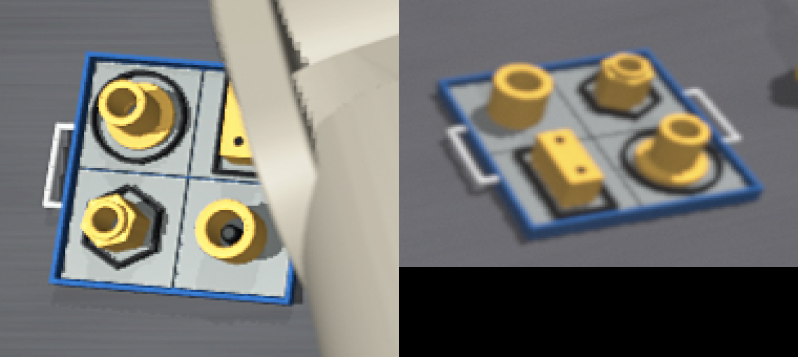

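View pics/endtop.png

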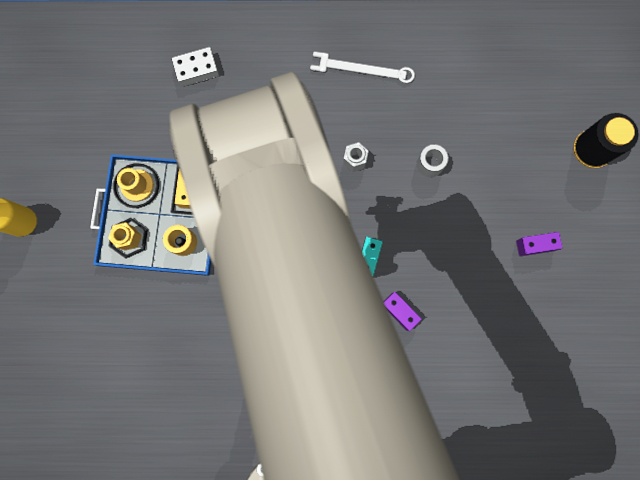

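The brass parts are all seated and upright. The plain bush is over its post (the top view shows the post inside the bore). The steel nut (356,155) and steel bush (434,158) are at their starting pixels. The block fit from the top view is off only because the arm hides part of it. The arm is clear of everything, so I hand in.

```bash
python3 -c "
from bench import *
print(hand_in())"
```

```text
the job is handed in; nothing more can be done
None
```

I placed the four brass parts in their inserts and handed the job in at about 25 s. The order was gland nut, slide block, flanged bush, plain bush. I lowered each to its seat height before releasing it.

**Position:** the last fits put each part within about 3 mm of its insert centre, and the pictures show all four upright and seated, with the post visible inside the plain bush's bore. I judged the seat height from the tool height at release and the pictures.

**Steel parts:** the old bush and nut stand at their starting pixels, and the arm was clear of everything.

**Checks that disagreed:**
- The final top-view fit for the block was invalid because the arm hid part of it. The scene view (about 1 mm off) and the earlier wrist view (under 1 mm off) agree that it is in place.
- Two wrist fits before grasping had high residuals: 0.20 for the flanged bush and 0.57 for the plain bush. I re-measured both from their outlines before gripping.
- The tool ended with a tilt of about 0.03 rad. Each part was gripped and set down at nearly the same tilt, so this should not have tipped the parts.

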